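# Push the plug rack past the spring gate

### The arm

A 6-joint arm with a two-finger parallel gripper is mounted at the origin on a cart in front of the work surface, level with it; the furniture and walls round the work are solid. World frame = base frame: x ahead of the robot, y to its left, z up, the work surface at z = 0. Lengths are in m, angles in rad, forces in N, time in s.
With the tool pointing down it reaches from about 0.375 to 0.9 m from the base axis. Payload 3.1 kg.
Tool frame: the origin (TCP) lies between the finger pads; the fingertips stand 17 mm ahead of it and the grasp point (between the pads) lies 2 mm behind it; z points along the fingers, y is the line along which they close (so a half turn about z gives the same grasp; the last joint's range is limited). The gripper opens to 85 mm and grips with 20 to 120 N. Pads are 22 mm wide; open, the fingers measure 114 mm over their backs; the gripper's body (76 mm by 85 mm) begins 54 mm behind the grasp point. The pads swing forward as they close: fully open they stand 13 mm farther back than shut.
Start: joints at [-1.514, 0.527, 1.433, -0, 1.181, -0.178], TCP at [0.145, -0.608, 0.248] pointing down, gripper open.
Joint ranges: [-3.08, 3.08], [-0.75, 2.2], [0.22, 2.44], [-1.43, 4.57], [0, 2.65], [-2.85, 2.85]. Speed limits (rad/s): [2.79, 2.79, 3.14, 3.14, 3.14, 3.14].

### API

Orientations are given as a unit quaternion [x, y, z, w].
In Python, from station import sense, vision, order gives the robot as it stands.
- The arm moves only by the shell command python3 -m crank 'ROWS' [OPENING] [FORCE]. ROWS is JSON, a list of rows, each an object with "dp": the shift along the world's x, y, z in units of 30 mm (1.0 is 30 mm), a list of three; "angular": the turn, a rotation vector about the world's x, y, z in degrees, a list of three. In form: [{"dp": [dx, dy, dz], "angular": [ax, ay, az]}, ...]. A call has 1 to 20 rows; each row shifts and turns the commanded pose from where the row before left it; what a row does not reach is not made up. A row lasts 1/10 s, in which the tool goes at most 50 mm and 8.59 degrees, less where a joint would pass 70% of its speed; a pose out of reach is approached as far as the arm can. A call is refused whole if a number of a shift passes 1 or a number of a turn 8.59, either way. A call with a gripper value outside its range is refused whole. OPENING is the closure, from 0 (fully open) to 1 (shut), set as the call begins (- or left out, the last holds). The fingers move at their own pace and stop on an object; FORCE is the grip in N (left out, the last holds). Time passes only in rows, so rows that do not move let the fingers close. It gives the time, the measured TCP pose, the force, the opening and the grip force at its end, in the units of the state.
- sense(): the state, without advancing time (a new reading comes with each control period).
- vision.snapshot(name): name is "scene" or "top"; returns a dict with "image" (420x560x3 uint8, blue, green, red), "range_z" (420x560 float32, m along the optical axis (not along the pixel's ray), 0 where there is no reading), "mtx" (3x3 intrinsics, pixels), "pose" (4x4, takes a point from camera to world coordinates). Camera axes: x right, y down, z forward; pixel columns grow to the right and rows downward; lengths in m; the calibration is good to about 2 mm. A picture is of the moment at which its call begins.
- order.sign_off(): hands the job in; it is judged then, once.
The state is a dict: "t": time; "q": joint angles; "qd": joint speeds; "tau": joint torques, N m; "tcp_pos": TCP position; "tool_rot": TCP orientation; "force": force on the tool from outside, world axes, zero at the start; "ft_torque": the same for the moment, N m; "finger_gap": opening from 0.0 (shut) to 1.0 (fully open); "gripper_force": force on a finger pad.
Only numpy, scipy, OpenCV 4.12 (cv2) and the standard library are available. Lean on these libraries where they do the work, as an engineer would, in place of code of your own. Each camera call takes 0.05 s, during which the arm holds its last target. There are 200 camera calls.

### The job

Load the wooden rack with its two plugs into the metal chute by pushing only, grasping and lifting nothing: press the treadle beside the chute down with one fingertip so that the sprung gate stands open, and, keeping it pressed, push the rack from behind with the other finger along the chute, under the gate, until its front is fully home against the end stop. The gate must not come down on the rack or the plugs on the way: keep the treadle down until the rack is home, then let go so that the gate shuts by itself behind the rack's block. Leave the plugs standing in their pockets and the things round the chute where they are.

Things in the scene. Friction and masses are not known exactly. Their poses are not given: they have to be found in the camera images.
- chute: Fixed aluminium chute on the cabinet top, 340 mm long, 82 mm wide. Origin on the cabinet top under its centre line; own x along the chute in the direction of pushing, y to the left (treadle side), z up. Runs from x = -173 (open near end) to +167. Floor 6 mm thick; walls 8 mm thick, 30 mm high, 66 mm apart inside (y = -33 to +33).
- end_stop (a point): Middle of the inner face of the chute's end stop, at chute x = +159, y = 0, on the floor (6 mm above the cabinet top). The stop plate is 46 mm high.
- gate (a joint): Dark steel gate rocking on an axle parallel to the chute (chute y = +64, 34 mm above the cabinet top; bearing blocks 42 mm high at chute x = -155 and +78). 0 = shut, blade stops the rack's block; from 0.6 rad it is clear of rack and plugs; hard stop at 1.25 rad. A spring shuts it when let go: some 2 to 9 N at the treadle.
- blade (a point): Middle of the lower edge of the gate's blade. Shut, the blade hangs in the left half of the chute (chute x = 57 to 67, y = 5 to 31), lower edge 22 mm above the cabinet top. Open, it swings up and to the left, reaching at most 95 mm above the cabinet top.
- treadle (a point): Middle of the upper face of the treadle, the gate's flat steel plate left of the chute: 200 mm long (chute x = -170 to +30), reaching 8 to 52 mm out from the axle, 4 mm thick, smooth. Gate shut: it slopes up outwards at 0.7 rad, outer edge 68 mm above the cabinet top; level at 0.7 rad. Pressed anywhere along it, at chute y = 84 to 104, down to 28 to 36 mm above the cabinet top, it holds the gate open.
- rack: Plywood rack in the chute, free to slide, about 220 g, 144 mm long, 60 mm wide. Origin at its underside; own x to its front (along the chute), z up. Front block x = -12 to +72, 28 mm high, two round pockets; behind it a low tail 8 mm high. Starts with its front 15 to 35 mm short of the blade; home, its origin is at chute x = +87, and the blade hangs over the tail, 8 mm behind the block.
- push_plate (a point): Middle of the rear face of the rack's upright push plate, 26 mm above the rack's underside, at rack x = -72. The plate stands at the very rear of the tail, 8 mm thick, 56 mm wide, 52 mm high; it stays on the near side of the gate all the way.
- plug_1: Round wooden plug, 34 mm across, 28 mm high, 19 g, standing loose in the rack's rear pocket. Origin: centre of its underside.
- plug_2: The same plug in the rack's front pocket.
- pocket_1 (a point): Centre of the floor of the rack's rear pocket (38 mm wide, floor 8 mm above the rack's underside).
- pocket_2 (a point): Centre of the floor of the rack's front pocket.
- tin_cab: Bystander: metal paint tin, 102 mm across, 120 mm high, back left. Origin under its centre.
- primer_can: Bystander: spray can, 67 mm across, 205 mm high, back right. Origin under its centre.
- nail_jar: Bystander: jar with black lid, 62 mm across, 80 mm high, close on the right of the chute. Origin under its centre.
- hole_saw: Bystander: hole saw standing on its cup, 39 mm across, 64 mm high, on the left of the chute beyond the treadle. Origin under its centre.
- brush_25: Bystander: narrow paintbrush lying along the left edge of the cabinet, 214 mm long, 16 mm high. Origin under its centre.
There are look-alikes about, which are no part of the job. Leave any turquoise look-alike of the plug_2 alone.

How it is judged:
On the way, in this order (a step that is already met when the one before it is completed fails the run):
1. A finger holds the gate open while the rack is still in front of it (value of joint gate above 0.6 rad and contact force between the fingers and gate above 0.3 N and x of rack in the frame of chute below -0.013 m), for 0.2 s.
2. The rack's block is under the gate, which a finger still holds open while the other finger pushes the rack (value of joint gate above 0.6 rad and contact force between the fingers and gate above 0.3 N and contact force between the fingers and rack above 0.1 N and x of rack in the frame of chute between 0.02 and 0.07 m), for 0.2 s.
3. The rack is home against the end stop with a finger still holding the gate open (value of joint gate above 0.6 rad and contact force between the fingers and gate above 0.3 N and x of rack in the frame of chute above 0.081 m), for 0.1 s.
At the end, for the whole second after the job is handed in: The rack lies flat in the chute with its front within 6 mm of the end stop, at rest; the gate is shut (within 0.08 rad) behind its block; both plugs stand in their pockets (x of rack in the frame of chute above 0.081 m and height (world z) of rack below 0.012 m and angle between rack's own z axis and vertical below 0.05 rad and value of joint gate below 0.08 rad and horizontal distance between plug_1 and pocket_1 below 0.012 m and distance between plug_1 and pocket_1 below 0.008 m and angle between each of plug_1, plug_2's own z axis and vertical below 0.25 rad and horizontal distance between plug_2 and pocket_2 below 0.012 m and distance between plug_2 and pocket_2 below 0.008 m and linear speed of rack below 0.01 m/s); the robot touches nothing.
It fails at once if The gate comes down on the rack or a plug (more than 2 N) (contact force between gate and rack above 2 N or contact force between gate and plug_1 above 2 N or contact force between gate and plug_2 above 2 N).
It fails at once if The rack is lifted more than 12 mm or tipped (height (world z) of rack above 0.018 m or angle between rack's own z axis and vertical above 0.2 rad).
It fails at once if A plug is lifted out of its pocket (distance between plug_1 and pocket_1 above 0.015 m or distance between plug_2 and pocket_2 above 0.015 m).
It fails at once if A bystander is moved more than 30 mm or tipped (distance of any of tin_cab, primer_can, nail_jar, hole_saw, brush_25 from where it was at the start of the episode above 0.03 m or angle between any of tin_cab, primer_can, nail_jar, hole_saw, brush_25's own z axis and vertical above 0.5 rad).
It also fails if it takes over 48 s, if anything falls off the work surface, if the arm or the gripper's body presses on something with over 40 N, if the wrist force passes 120 N, or if a joint passes its speed limit or range.

## Working session

There is one attempt and no reset: what is moved stays moved. The work goes in short steps, Python scripts to look and compute and a shell command to move; the robot and the scene stay as the last step left them, time stands still between calls to the robot, and variables do not carry over. Pictures are saved under pics/ and viewed, at most 10 in all, crops included, and the job is handed in when it is done.

```bash
mkdir -p pics; ls
python3 - <<'E'
from station import sense, vision
import cv2,numpy as np
for n in ("top","scene"):
    s=vision.snapshot(n); cv2.imwrite(f"pics/{n}0.png",s["image"]); np.savez(f"{n}0.npz",**s)
    print(n,s["mtx"].round(1).tolist(),s["pose"].round(3).tolist())
print(sense())
E
```

```text
pics
top [[527.0, 0.0, 281.1], [0.0, 527.0, 199.8], [0.0, 0.0, 1.0]] [[0.005, -0.983, 0.182, 0.395], [-1.0, -0.006, -0.005, 0.062], [0.006, -0.182, -0.983, 1.202], [0.0, 0.0, 0.0, 1.0]]
scene [[544.1, 0.0, 277.0], [0.0, 544.1, 207.0], [0.0, 0.0, 1.0]] [[0.914, -0.251, 0.318, 0.237], [-0.405, -0.605, 0.686, -0.722], [0.02, -0.755, -0.655, 0.84], [0.0, 0.0, 0.0, 1.0]]
{'t': 0.1, 'q': array([-1.51453617e+00,  5.28393432e-01,  1.43377911e+00,  3.69022536e-05,
        1.18138865e+00, -1.78479560e-01]), 'qd': array([-1.00576100e-04, -2.56056444e-03, -2.56901390e-03,  4.03417917e-04,
        8.71656418e-05, -2.35703002e-03]), 'tau': array([-2.14757756e-04, -4.43304598e+01, -1.78586805e+01, -1.36692361e-04,
        3.88430228e-03,  2.01822439e-05]), 'tcp_pos': array([ 0.14538442, -0.60723018,  0.24741743]), 'tool_rot': array([ 9.93120403e-01,  1.17093537e-01,  7.71418089e-05, -9.81387044e-04]), 'force': array([ 0.11967767, -0.26862164,  1.24187434]), 'ft_torque': array([-0.01357539, -0.01323816, -0.01410773]), 'gripper_force': 0.0, 'finger_gap': 0.9978899402699033}
```

View pics/top0.png

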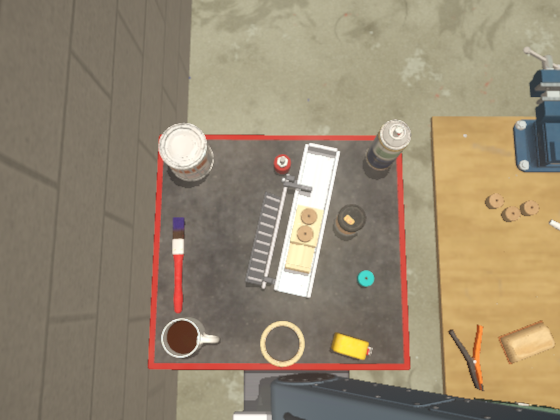

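View pics/scene0.png

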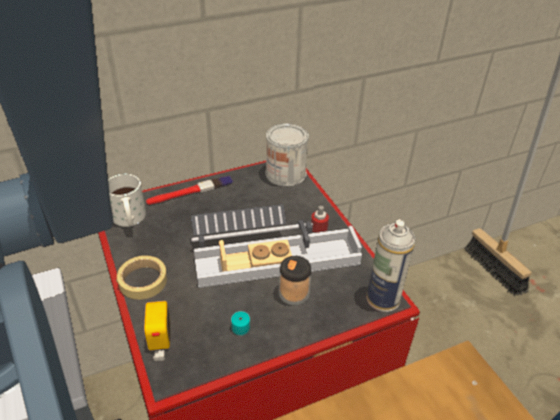

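The top view shows the chute from its near end at about (294,292) to its stop at (322,148). The treadle is left of it at (265,235), and the rack is at (303,240) with the plugs at (309,216) and (305,233). I'll enlarge it next.

```bash
cat > h.py <<'E'
import numpy as np
def world(s,u,v,z=None):
    K,T=s["mtx"],s["pose"]; r=T[:3,:3]@np.linalg.solve(K,[u,v,1.]); o=T[:3,3]
    d=s["range_z"][int(round(v)),int(round(u))] if z is None else (z-o[2])/r[2]
    return o+d*r
def pix(s,p):
    c=np.linalg.inv(s["pose"])@np.append(p,1); q=s["mtx"]@c[:3]; return q[:2]/q[2]
E
python3 - <<'E'
import cv2
im=cv2.imread("pics/top0.png")[138:303,240:350]
cv2.imwrite("pics/c1.png",cv2.resize(im,None,fx=3.6,fy=3.6,interpolation=cv2.INTER_CUBIC))
E
```

```text
(no output)
```

View pics/c1.png

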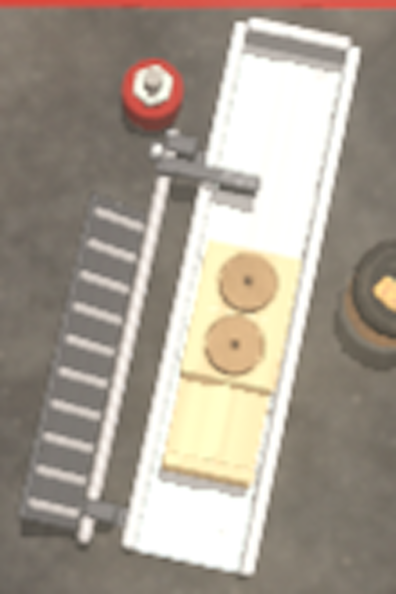

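The enlarged crop shows the chute's near corners at (124,547) and (252,574), the stop's far corners at (248,20) and (357,45), and the plug centres at (247,281) and (235,345). The push plate's top edge runs along (165,468)-(248,485), and the treadle spans (95,200) to (25,515).

Run:
```python
import numpy as np
from h import *
from scipy.optimize import least_squares
s=dict(np.load("top0.npz"))
P=lambda a,b:(a/3.6+240-.36,b/3.6+138-.36)
obs=[((-173,41,30),P(124,547)),((-173,-41,30),P(252,574)),((167,41,46),P(248,20)),((167,-41,46),P(357,45)),]
def f(p,o=obs,full=False):
    c,sn=np.cos(p[2]),np.sin(p[2]); r=[]
    for (x,y,z),uv in o:
        x,y,z=x/1e3,y/1e3,z/1e3
        r+=list(pix(s,[p[0]+c*x-sn*y,p[1]+sn*x+c*y,z])-uv)
    return np.array(r)
L=least_squares(f,[.4,0,-.2]);p=L.x;print(p,L.fun.round(2))
c,sn=np.cos(p[2]),np.sin(p[2])
def ch(w): d=w[:2]-p[:2]; return np.array([c*d[0]+sn*d[1],-sn*d[0]+c*d[1],w[2]])*1e3
for n,a,z in [("plug2",(247,281),.042),("plug1",(235,345),.042),("blockfront mid",(255,251),.034),("plate top rear L",(163,478),.058),("plate top rear R",(246,487),.058),("tread far out",(95,200),.068),("tread near out",(25,515),.068),("axle near",(86,538),.034),("axle far",(158,152),.034),("bladetip",(258,184),.04),("saw",(153,82),.064),("jar",(390,290),.08)]:
    print(n,ch(world(s,*P(*a),z)).round(1),"depth z",ch(world(s,*P(*a))).round(1))
```

```text
[ 0.57183562 -0.0046947  -0.21444617] [-0.66  0.33  0.36  1.1  -2.34 -1.14  2.65 -0.47]
plug2 [ 2.7  1.  42. ] depth z [ 3.1  0.9 39.7]
plug1 [-37.8  -0.1  42. ] depth z [-37.7  -0.1  40.9]
blockfront mid [23.6 -0.1 34. ] depth z [24.3 -0.2 30.2]
plate top rear L [-127.5   25.6   58. ] depth z [-124.8   25.5    6. ]
plate top rear R [-121.9  -24.    58. ] depth z [-119.1  -26.2    8.3]
tread far out [ 27.1 102.4  68. ] depth z [ 26.3 102.1  72.3]
tread near out [-167.   100.6   68. ] depth z [-167.   100.6   67.2]
axle near [-171.8   63.4   34. ] depth z [-171.8   63.4   35.3]
axle far [72.2 72.7 34. ] depth z [77.1 73.6 11.9]
bladetip [64.6  7.  40. ] depth z [62.9  7.1 47.6]
saw [108.2  84.2  64. ] depth z [108.3  84.2  63.5]
jar [  9.8 -82.8  80. ] depth z [  9.8 -82.7  80.2]
```

```bash
python3 -m crank '[{"dp":[0.8,0.95,0.1],"angular":[0,0,-2.1]},{"dp":[0.8,0.95,0.1],"angular":[0,0,-2.1]},{"dp":[0.8,0.95,0.1],"angular":[0,0,-2.1]},{"dp":[0.8,0.95,0],"angular":[0,0,-2.1]},{"dp":[0.8,0.95,0],"angular":[0,0,-2.1]},{"dp":[0.8,0.95,0],"angular":[0,0,-2.1]},{"dp":[0.8,0.95,0],"angular":[0,0,-2.1]},{"dp":[0.8,0.95,0],"angular":[0,0,-2.1]},{"dp":[0.8,0.95,0],"angular":[0,0,-2.1]},{"dp":[0.8,0.95,0],"angular":[0,0,-2.1]},{"dp":[0.8,0.95,0],"angular":[0,0,-2.1]},{"dp":[0.8,0.95,0],"angular":[0,0,-2.1]}]' 0
python3 -m crank '[{"dp":[0,0.95,0],"angular":[0,0,0]},{"dp":[0,0.95,0],"angular":[0,0,0]},{"dp":[0,0.95,0],"angular":[0,0,0]},{"dp":[0,0.95,0],"angular":[0,0,0]},{"dp":[0,0.95,0],"angular":[0,0,0]},{"dp":[0,0.95,0],"angular":[0,0,0]},{"dp":[0,0.95,0],"angular":[0,0,0]},{"dp":[0,0.95,0],"angular":[0,0,0]},{"dp":[0,0.95,0],"angular":[0,0,0]},{"dp":[0,0.95,0],"angular":[0,0,0]},{"dp":[0,0.95,0],"angular":[0,0,0]},{"dp":[0,0,0],"angular":[0,0,0]},{"dp":[0,0,0],"angular":[0,0,0]}]'
cat >> h.py <<'E'
from scipy.spatial.transform import Rotation as R
p=np.array([0.5718,-0.0047,-0.2144])
def ch(w):
    c,s=np.cos(p[2]),np.sin(p[2]); d=np.asarray(w)[:2]-p[:2]
    return np.array([c*d[0]+s*d[1],-s*d[0]+c*d[1],w[2]])*1e3
def wd(c):
    k,s=np.cos(p[2]),np.sin(p[2]); x,y,z=np.array(c)/1e3
    return np.array([p[0]+k*x-s*y,p[1]+s*x+k*y,z])
def report(target=None):
    from station import sense
    s=sense(); M=R.from_quat(s["tool_rot"]).as_matrix()
    print("t",round(s["t"],2),"chute",ch(s["tcp_pos"]).round(1),"xyaw err deg",np.degrees(np.arctan2(M[1,0],M[0,0])-p[2]).round(2),"z",M[:,2].round(3),"F",s["force"].round(1))
    if target: print("units",((wd(target)-s["tcp_pos"])/.03).round(2))
E
python3 -c "
from h import *;report((-148,44,110))"
```

```text
t: 1.3
tcp_pos: [0.434, -0.2644, 0.257]
tool_rot: [0.995, -0.103, -0.0, -0.0]
force: [0.6, -1.2, 0.4]
finger_gap: 1.0
gripper_force: 0.0
t: 2.6
tcp_pos: [0.4332, 0.048, 0.2572]
tool_rot: [0.995, -0.101, -0.0, 0.0]
force: [0.7, -0.4, -0.5]
finger_gap: 0.999
gripper_force: 0.0
t 2.6 chute [-146.6   22.   257.2] xyaw err deg 0.65 z [-0. -0. -1.] F [ 0.7 -0.4 -0.5]
units [ 0.11  0.73 -4.91]
```

```bash
python3 -m crank '[{"dp":[0.06,0.37,-0.4],"angular":[0,0,-0.6]},{"dp":[0.05,0.36,-0.5],"angular":[0,0,0]},{"dp":[0,0,-1],"angular":[0,0,0]},{"dp":[0,0,-1],"angular":[0,0,0]},{"dp":[0,0,-1],"angular":[0,0,0]},{"dp":[0,0,-1],"angular":[0,0,0]},{"dp":[0,0,0],"angular":[0,0,0]},{"dp":[0,0,0],"angular":[0,0,0]}]'
python3 - <<'E'
from h import *; from station import vision; import cv2
report((-148,44,110))
s=vision.snapshot("scene"); cv2.imwrite("pics/s1.png",cv2.resize(s["image"][150:330,80:380],None,fx=2.6,fy=2.6,interpolation=cv2.INTER_CUBIC)); np.savez("s1.npz",**s)
E
```

```text
t: 3.4
tcp_pos: [0.4369, 0.0687, 0.1102]
tool_rot: [0.994, -0.108, -0.001, 0.0]
force: [-0.1, -0.5, 0.7]
finger_gap: 1.002
gripper_force: 0.0
t 3.4 chute [-147.5   43.   110.2] xyaw err deg -0.14 z [-0.001 -0.    -1.   ] F [-0.1 -0.5  0.7]
units [-0.01  0.04 -0.01]
```

View pics/s1.png

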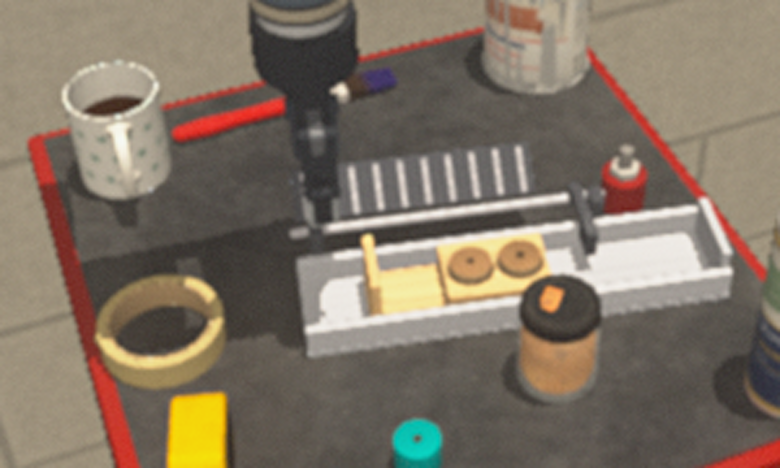

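The near finger's tip shows at crop pixel (320,225), left of the push plate at (370,260). I'll read its height from the depth.

Run:
```python
from h import *
s=dict(np.load("s1.npz"))
for v in range(215,248,2):
    print(v,[ch(world(s,u,v)).round(0).astype(int).tolist() for u in (200,203,206)])
```

```text
215 [[-151, -25, 179], [-146, -28, 181], [-140, -26, 178]]
217 [[-151, -6, 157], [-145, -9, 158], [-140, -8, 157]]
219 [[-152, -18, 163], [-146, -19, 163], [-141, -20, 163]]
221 [[-152, -24, 163], [-147, -25, 163], [-141, -27, 164]]
223 [[-153, -30, 164], [-147, -28, 161], [-142, -33, 165]]
225 [[-153, -32, 160], [-148, -31, 158], [-142, -27, 154]]
227 [[-153, -12, 137], [-147, -11, 135], [-142, -13, 136]]
229 [[-153, -14, 134], [-148, -13, 132], [-142, -13, 131]]
231 [[-154, -13, 128], [-148, -11, 126], [-142, -12, 125]]
233 [[-154, -15, 124], [-148, -11, 120], [-143, -11, 119]]
235 [[-154, -4, 109], [-149, -14, 118], [-143, -10, 113]]
237 [[-153, 61, 41], [-147, 61, 40], [-140, 64, 36]]
239 [[-153, 55, 41], [-147, 55, 40], [-139, 94, 1]]
241 [[-154, 49, 41], [-148, 50, 40], [-140, 87, 2]]
243 [[-154, 51, 34], [-148, 49, 35], [-141, 83, 0]]
245 [[-155, 49, 30], [-149, 50, 27], [-141, 77, 0]]
247 [[-155, 51, 22], [-149, 42, 29], [-143, 42, 29]]
```

```bash
python3 -m crank '[{"dp":[0,0.03,-0.5],"angular":[0,0,0.1]},{"dp":[0,0,-0.5],"angular":[0,0,0]},{"dp":[0,0,-0.2],"angular":[0,0,0]},{"dp":[0,0,-0.2],"angular":[0,0,0]},{"dp":[0,0,-0.2],"angular":[0,0,0]},{"dp":[0,0,0],"angular":[0,0,0]},{"dp":[0,0,0],"angular":[0,0,0]}]'
python3 -c "
from h import *;report((-148,44,36))"
python3 -m crank '[{"dp":[0,0,-0.2],"angular":[0,0,0]},{"dp":[0,0,-0.2],"angular":[0,0,0]},{"dp":[0,0,-0.2],"angular":[0,0,0]},{"dp":[0,0,-0.2],"angular":[0,0,0]},{"dp":[0,0,-0.05],"angular":[0,0,0]},{"dp":[0,0,0],"angular":[0,0,0]},{"dp":[0,0,0],"angular":[0,0,0]},{"dp":[0,0,0],"angular":[0,0,0]}]'
python3 - <<'E'
from h import *; from station import vision; import cv2
report((-148,44,36))
s=vision.snapshot("scene"); cv2.imwrite("pics/s2.png",cv2.resize(s["image"][150:330,80:380],None,fx=2.6,fy=2.6,interpolation=cv2.INTER_CUBIC)); np.savez("s2.npz",**s)
E
```

```text
t: 4.15
tcp_pos: [0.4374, 0.0702, 0.0626]
tool_rot: [0.994, -0.107, 0.001, 0.0]
force: [0.7, -1.4, 0.9]
finger_gap: 1.003
gripper_force: 0.8
t 4.15 chute [-147.3   44.6   62.6] xyaw err deg 0.04 z [ 0.001 -0.    -1.   ] F [ 0.7 -1.4  0.9]
units [-0.03 -0.01 -0.89]
t: 4.95
tcp_pos: [0.4372, 0.071, 0.0367]
tool_rot: [0.994, -0.107, 0.001, -0.0]
force: [1.3, 3.5, 7.1]
finger_gap: 1.003
gripper_force: 3.4
t 4.95 chute [-147.6   45.3   36.7] xyaw err deg 0.01 z [ 0.001  0.    -1.   ] F [1.3 3.5 7.1]
units [-0.02 -0.04 -0.02]
```

View pics/s2.png

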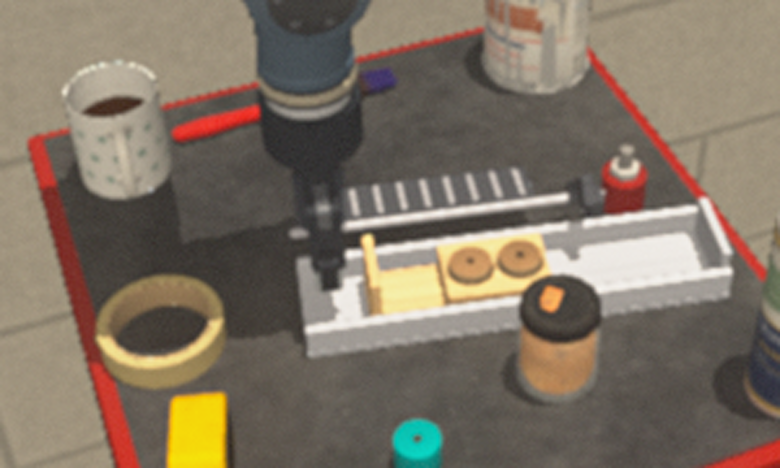

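The gate is up: the blade is out of the chute, and the treadle plate at (440,195) lies nearly level. The rack finger hangs in the chute at (330,275), behind the push plate at (370,270). I'll check the gate angle from the depth.

Run:
```python
from h import *
s=dict(np.load("s2.npz"))
pts=[]
for u in range(218,280):
  for v in range(210,240):
    c=ch(world(s,u,v))
    if -130<c[0]<25 and 76<c[1]<112 and 15<c[2]<80: pts.append(c)
P=np.array(pts); a=np.polyfit(P[:,1],P[:,2],1); print(len(P),a,"theta",.7-np.arctan(a[0]),P[:,1].min(),P[:,1].max(), np.polyval(a,[80,94,110]))
for v in range(255,264): print(v,ch(world(s,207,v)).round(0))
```

```text
623 [-0.10850609 43.20514095] theta 0.8080832390219509 76.01083180437703 111.9680490328109 [34.5246537  33.00556843 31.26947098]
255 [-145.   -9.   57.]
256 [-145.  -12.   57.]
257 [-145.  -10.   53.]
258 [-145.   -9.   49.]
259 [-145.   -8.   45.]
260 [-145.  -10.   43.]
261 [-145.   -5.   36.]
262 [-145.   21.    6.]
263 [-145.   16.    8.]
```

```bash
python3 -m crank '[{"dp":[0.16,-0.035,0],"angular":[0,0,0]},{"dp":[0.16,-0.035,0],"angular":[0,0,0]},{"dp":[0.16,-0.035,0],"angular":[0,0,0]},{"dp":[0.16,-0.035,0],"angular":[0,0,0]},{"dp":[0.16,-0.035,0],"angular":[0,0,0]},{"dp":[0.16,-0.035,0],"angular":[0,0,0]},{"dp":[0.16,-0.035,0],"angular":[0,0,0]},{"dp":[0.16,-0.035,0],"angular":[0,0,0]},{"dp":[0.16,-0.035,0],"angular":[0,0,0]},{"dp":[0.16,-0.035,0],"angular":[0,0,0]}]'
python3 - <<'E'
from h import *; from station import vision; import cv2
report((3,44,36))
s=vision.snapshot("scene"); cv2.imwrite("pics/s3.png",cv2.resize(s["image"][150:330,80:380],None,fx=2.6,fy=2.6,interpolation=cv2.INTER_CUBIC)); np.savez("s3.npz",**s)
E
```

```text
t: 6.0
tcp_pos: [0.4786, 0.0612, 0.0361]
tool_rot: [0.994, -0.106, -0.007, -0.0]
force: [-7.6, 2.2, 8.5]
finger_gap: 1.004
gripper_force: 5.0
t 6.0 chute [-105.1   44.6   36.1] xyaw err deg 0.08 z [-0.013  0.002 -1.   ] F [-7.6  2.2  8.5]
units [ 3.52 -0.79 -0.  ]
```

View pics/s3.png

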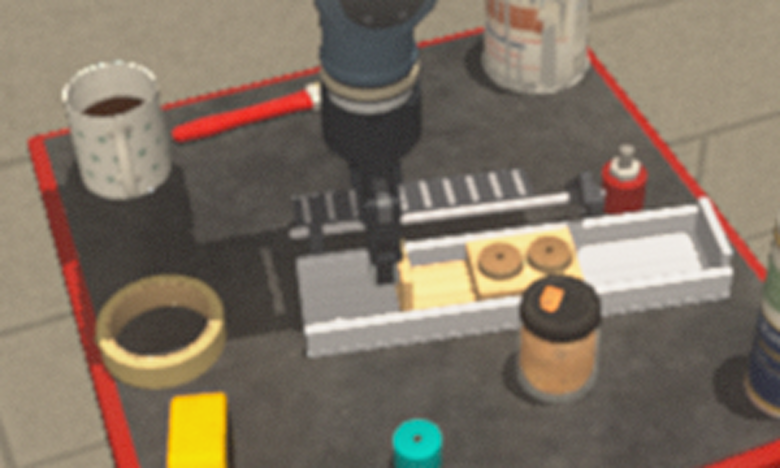

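The rack is moving straight, with its push plate at (403,280), the plugs upright at (501,260) and (549,252), and the gate still up.

```bash
python3 -m crank '[{"dp":[0.16,-0.036,0],"angular":[0,0,0]},{"dp":[0.16,-0.036,0],"angular":[0,0,0]},{"dp":[0.16,-0.036,0],"angular":[0,0,0]},{"dp":[0.16,-0.036,0],"angular":[0,0,0]},{"dp":[0.16,-0.036,0],"angular":[0,0,0]},{"dp":[0.16,-0.036,0],"angular":[0,0,0]},{"dp":[0.16,-0.036,0],"angular":[0,0,0]},{"dp":[0.16,-0.036,0],"angular":[0,0,0]},{"dp":[0.16,-0.036,0],"angular":[0,0,0]},{"dp":[0.16,-0.036,0],"angular":[0,0,0]},{"dp":[0.16,-0.036,0],"angular":[0,0,0]},{"dp":[0.16,-0.036,0],"angular":[0,0,0]},{"dp":[0.16,-0.036,0],"angular":[0,0,0]},{"dp":[0.16,-0.036,0],"angular":[0,0,0]},{"dp":[0.16,-0.036,0],"angular":[0,0,0]},{"dp":[0.16,-0.036,0],"angular":[0,0,0]},{"dp":[0.16,-0.036,0],"angular":[0,0,0]},{"dp":[0.16,-0.036,0],"angular":[0,0,0]},{"dp":[0.16,-0.036,0],"angular":[0,0,0]}]'
python3 -c "
from h import *;report((3,44,36))"
```

```text
t: 7.95
tcp_pos: [0.5705, 0.041, 0.0359]
tool_rot: [0.994, -0.106, -0.006, -0.0]
force: [-7.3, 2.7, 8.8]
finger_gap: 0.999
gripper_force: 5.1
t 7.95 chute [-11.   44.4  35.9] xyaw err deg 0.08 z [-0.012  0.002 -1.   ] F [-7.3  2.7  8.8]
units [ 0.45 -0.11  0.  ]
```

Still the same sliding force, so the rack is not home yet. I'll creep until the force jumps.

```bash
python3 -m crank '[{"dp":[0.1,-0.022,0],"angular":[0,0,0]},{"dp":[0.1,-0.022,0],"angular":[0,0,0]},{"dp":[0.1,-0.022,0],"angular":[0,0,0]},{"dp":[0.07,-0.015,0],"angular":[0,0,0]}]'
python3 -c "
from h import *;report()"
python3 -m crank '[{"dp":[0.06,-0.013,0],"angular":[0,0,0]},{"dp":[0.06,-0.013,0],"angular":[0,0,0]}]'
python3 -c "
from h import *;report()"
```

```text
t: 8.35
tcp_pos: [0.582, 0.0385, 0.0359]
tool_rot: [0.994, -0.106, -0.006, -0.0]
force: [-7.5, 3.3, 10.4]
finger_gap: 0.998
gripper_force: 5.0
t 8.35 chute [ 0.8 44.4 35.9] xyaw err deg 0.08 z [-0.011  0.002 -1.   ] F [-7.5  3.3 10.4]
t: 8.55
tcp_pos: [0.5853, 0.0378, 0.0359]
tool_rot: [0.994, -0.106, -0.006, -0.001]
force: [-7.5, 3.1, 8.8]
finger_gap: 0.999
gripper_force: 5.1
t 8.55 chute [ 4.1 44.4 35.9] xyaw err deg 0.08 z [-0.012  0.002 -1.   ] F [-7.5  3.1  8.8]
```

```bash
python3 -m crank '[{"dp":[0.06,-0.013,0],"angular":[0,0,0]},{"dp":[0.06,-0.013,0],"angular":[0,0,0]}]'
python3 -m crank '[{"dp":[0.06,-0.013,0],"angular":[0,0,0]},{"dp":[0.06,-0.013,0],"angular":[0,0,0]}]'
python3 - <<'E'
from h import *; from station import vision; import cv2
report()
s=vision.snapshot("scene"); cv2.imwrite("pics/s4.png",cv2.resize(s["image"][180:310,180:380],None,fx=4,fy=4,interpolation=cv2.INTER_CUBIC)); np.savez("s4.npz",**s)
E
```

```text
t: 8.75
tcp_pos: [0.5856, 0.0377, 0.0357]
tool_rot: [0.994, -0.107, -0.01, -0.001]
force: [-14.4, 4.2, 14.0]
finger_gap: 1.0
gripper_force: 8.4
t: 8.95
tcp_pos: [0.5857, 0.0377, 0.0355]
tool_rot: [0.994, -0.107, -0.014, -0.001]
force: [-19.3, 5.5, 19.6]
finger_gap: 0.999
gripper_force: 11.5
t 8.95 chute [ 4.6 44.4 35.5] xyaw err deg -0.03 z [-0.027  0.005 -1.   ] F [-19.3   5.5  19.6]
```

View pics/s4.png

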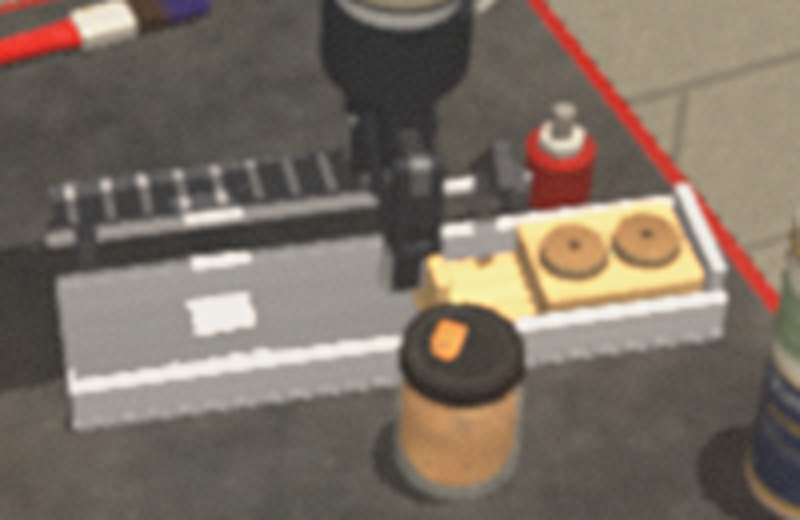

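The rack's front is against the stop at (705,260), both plugs stand at (573,250) and (647,240), and the gate is still up. I'll back off the plate first, then raise gently so the gate shuts.

```bash
python3 -m crank '[{"dp":[-0.1,0.022,0],"angular":[0,0,0]},{"dp":[-0.15,0.032,0],"angular":[0,0,0]},{"dp":[-0.15,0.032,0],"angular":[0,0,0]},{"dp":[-0.2,0.043,0],"angular":[0,0,0]},{"dp":[0,0,0],"angular":[0,0,0]}]'
python3 -c "
from h import *;report()"
python3 -m crank '[{"dp":[0,0,0.15],"angular":[0,0,0]},{"dp":[0,0,0.15],"angular":[0,0,0]},{"dp":[0,0,0.15],"angular":[0,0,0]},{"dp":[0,0,0.15],"angular":[0,0,0]},{"dp":[0,0,0.15],"angular":[0,0,0]},{"dp":[0,0,0.15],"angular":[0,0,0]},{"dp":[0,0,0.15],"angular":[0,0,0]},{"dp":[0,0,0.15],"angular":[0,0,0]},{"dp":[0,0,0.3],"angular":[0,0,0]},{"dp":[0,0,0.8],"angular":[0,0,0]},{"dp":[0,0,1],"angular":[0,0,0]},{"dp":[0,0,1],"angular":[0,0,0]},{"dp":[0,0,1],"angular":[0,0,0]},{"dp":[-0.5,0,1],"angular":[0,0,0]},{"dp":[-0.8,0,1],"angular":[0,0,0]},{"dp":[-0.8,0,0],"angular":[0,0,0]},{"dp":[0,0,0],"angular":[0,0,0]},{"dp":[0,0,0],"angular":[0,0,0]}]'
python3 - <<'E'
from h import *; from station import vision; import cv2
report()
s=vision.snapshot("scene"); cv2.imwrite("pics/s5.png",cv2.resize(s["image"][180:310,180:380],None,fx=4,fy=4,interpolation=cv2.INTER_CUBIC)); np.savez("s5.npz",**s)
E
```

```text
t: 9.5
tcp_pos: [0.5822, 0.0386, 0.0376]
tool_rot: [0.994, -0.107, 0.003, -0.0]
force: [3.0, 0.1, 6.9]
finger_gap: 1.003
gripper_force: 3.5
t 9.5 chute [ 1.  44.5 37.6] xyaw err deg -0.03 z [ 0.006 -0.    -1.   ] F [3.  0.1 6.9]
t: 11.3
tcp_pos: [0.5169, 0.0387, 0.2564]
tool_rot: [0.994, -0.107, 0.001, -0.0]
force: [0.3, 0.6, -0.1]
finger_gap: 1.004
gripper_force: 0.0
t 11.3 chute [-62.9  30.7 256.4] xyaw err deg 0.04 z [ 0.001  0.    -1.   ] F [ 0.3  0.6 -0.1]
```

View pics/s5.png

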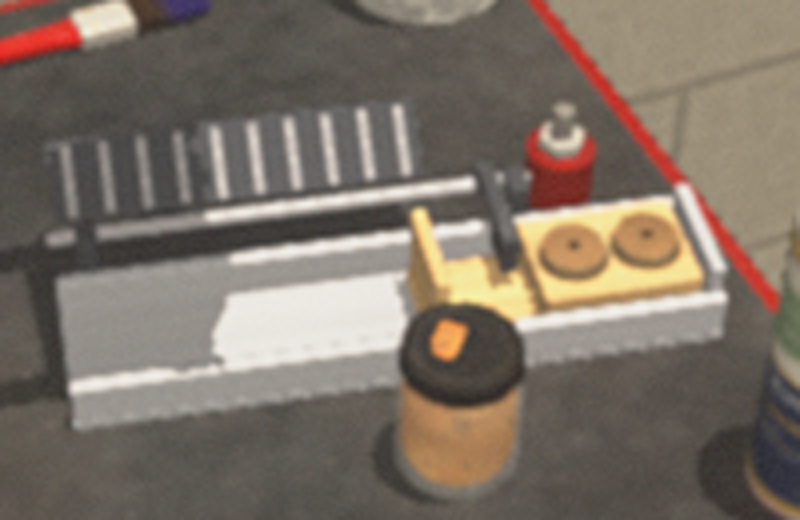

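The blade has dropped at (508,250), behind the block. The rack is against the stop at (705,260), the plugs stand at (573,250) and (647,240), and the robot is clear.

```bash
python3 -c "
from station import order;print(order.sign_off())"
```

```text
the job is handed in; nothing more can be done
None
```

The job is handed in at about 11 s of the 48 s allowed: the last picture shows the rack home against the end stop, the gate shut behind its block, both plugs standing in their pockets and the robot clear; the hand-in gave no verdict.

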